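# Third hand: press a laptop stand's foot against its sprung upright

## Robot

A 7-joint arm with a two-finger parallel gripper is mounted at the origin on the work surface. World frame = base frame: x ahead of the robot, y to its left, z up, the work surface at z = 0. Lengths are in mm, angles in degrees, forces in N, time in s.
With the tool pointing down it reaches from about 400 to 850 mm from the base axis. Payload 4.5 kg.
Tool frame: the origin (TCP) lies between the finger pads; the fingertips stand 22 mm ahead of it and the grasp point (between the pads) lies 3 mm ahead of it; z points along the fingers, y is the line along which they close (so a half turn about z gives the same grasp; the last joint's range is limited). The gripper opens to 88 mm and grips with 3 to 60 N. Pads are 18 mm wide; open, the fingers measure 123 mm over their backs; the gripper's body (75 mm by 187 mm) begins 45 mm behind the grasp point.
Start: joints at [-62.521, 39.483, -11.15, 89.685, 9.013, 51.709, -12.324], TCP at [269.472, 563.947, 260.743] pointing down, gripper open.
Joint ranges: [-172.22, 172.22], [-26.19, 119.32], [-84.43, 86.54], [7.71, 146.69], [-57.33, 237.33], [2.42, 119.75], [-152.13, 152.13]. Speed limits (degrees/s): [147.25, 147.25, 180, 180, 180, 180, 180].

## Interface

Orientations are given as a 3x3 rotation matrix whose columns are the frame's x, y, z axes.
In Python, from bench import state, cams, workorder gives the robot as it stands. The module is installed in compiled form; this text tells all that it offers.
- The arm moves only by the tool apply_moves, never from a script. Its argument "plan" is a list of rows, each a list of 7 numbers: the turn, a rotation vector about the world's x, y, z in degrees, then the shift along the world's x, y, z in m, then the opening, from 0 (shut) to 1 (fully open). In form: [[wx, wy, wz, x, y, z, grip], ...]. A call has 1 to 8 rows; each row is the pose to reach, as a shift and turn from the pose commanded when the call began; what a row does not reach only later rows make up. A row lasts 1/10 s, in which the tool goes at most 50 mm and 8.59 degrees, less where a joint would pass 70% of its speed; a pose out of reach is approached as far as the arm can. A call with a gripper value outside its range is refused whole. The fingers move at their own pace and stop on an object; "force" is the grip in N (left out, the last holds). Time passes only in rows, so rows that repeat a pose let the fingers close. It gives the time, the measured TCP pose, the force, the opening and the grip force at its end, in the units of the state.
- state(): the state, without advancing time (a new reading comes with each control period).
- cams.capture(name): name is "scene" or "top" or "wrist"; returns the picture (384x512x3 uint8, red, green, blue); there is no depth.
- cams.camera_info(name): a dict with "fx", "fy", "cx", "cy" (pixels), "world_from_camera" (4x4, takes a point from camera to world coordinates); the wrist camera has in their place "mount" (4x4, takes a point from camera to tool coordinates, whose origin is the TCP and whose axes are the flange's). Camera axes: x right, y down, z forward; pixel columns grow to the right and rows downward; lengths in mm; the calibration is good to about 2 mm. A picture is of the moment at which its call begins: read the wrist's pose just before it. camera_info takes no time and is no camera call.
- workorder.close_job(): hands the job in; it is judged then, once.
The state is a dict: "clock": time; "joint_pos": joint angles; "joint_vel": joint speeds; "joint_torque": joint torques, N m; "ee_pos": TCP position; "ee_rot": TCP orientation; "wrist_force": force on the tool from outside, world axes, zero at the start; "moment": the same for the moment, N m; "width": finger opening in mm; "grip_force": force on a finger pad.
Only numpy, scipy, OpenCV 4.12 (cv2) and the standard library are available. Lean on these libraries where they do the work, as an engineer would, in place of code of your own. Each camera call takes 0.05 s, during which the arm holds its last target. There are 200 camera calls.

## Task

I am screwing a laptop stand together on my desk: take the pale oak slat (the foot) and slide it flat along the desk, without lifting it, into the lane between the two white lines of the green mat, stopping short of the blue upright board. Then push it endwise, centred and square, against that board until the black pointer stands in the green band of the scale (about 10 N), never on into the red, and finish while still holding it pressed like that, steadily, so that I can drive the screws. Leave the dark slat, screwdriver, screw tray and mug where they are.

Things in the scene. Friction and masses are not known exactly. Their poses are not given: they have to be found in the camera images.
- foot: pale oak slat, 170 long (its x axis) x 56 wide (y) x 18 mm thick, lying flat, loose on the desk, 0.1 to 0.2 kg; origin at the centre of its underside; z up. Both ends and both sides are alike. Starts left or right of the jig, with free space beside both long edges for the fingers.
- jig: jig fixed to the desk. Origin on the desk below the middle of the upright board's near face when unpressed; x = pressing direction (mat to board), level; y along the board. Mat: flat film with no step, x -208 to -3, 150 mm wide; white lines along x, inner edges at y = +-32 mm. Behind the board two grey spring housings, 42 mm high, at y = +-46, x 58 to 142 mm; the +y one bears the scale.
- fence (a joint): travel (m) of the blue upright board, which slides along the jig's +x against springs: 0 = unpressed, hard stop at 0.032. Spring force = 600 N/m x travel (no preload), so 10 mm = 6 N, 22 mm = 13.2 N. The black pointer moves with the board along the scale: green from 0.010 to 0.022, red from 0.028 up.
- fence_face (a point): middle of the near face of the blue upright board (126 wide, 12 thick, its top 56 mm above the desk), 9 mm above the desk, where the slat's end must bear; moves with the board. Axes as the jig's.
- spare: dark walnut slat, same size as the oak one, lying loose on the other side of the jig: leave it alone. Origin at the centre of its underside, x along its length.
- driver: screwdriver with orange handle, about 200 mm long, lying on the desk beyond the slat on one side: leave it alone. Origin near its middle, on the desk.
- screwtray: grey open tray of screws, 90 x 70 x 22 mm: leave it alone. Origin at the centre of its underside.
- mug: blue mug, 80 mm across and 90 mm high, standing at the left: leave it alone. Origin at the centre of its underside.
Not all that is in view belongs to the job. Leave any purple look-alike of the foot alone.

How it is judged (in metres and radians):
On the way:
1. the oak slat lies flat in the lane, pointing at the board and still short of it (x of foot in the frame of jig between -0.195 and -0.087 m and y of foot in the frame of jig between -0.012 and 0.012 m and angle between the x axis of foot and the x axis of jig, either way round below 0.12 rad and height (world z) of foot below 0.012 m), for 0.2 s.
At the end, for the whole second after the job is handed in: The robot's fingers still hold or push the oak slat, which lies flat and still on the desk, centred on the lane within 8 mm, square to the board within 0.05 rad (about 3 degrees), its end pressing the blue board with 5.4 to 13.8 N, the pointer in the green band (travel 9 to 23 mm) (contact force between foot and jig between 5.4 and 13.8 N and value of joint fence between 0.009 and 0.023 m and y of foot in the frame of jig between -0.008 and 0.008 m and angle between the x axis of foot and the x axis of jig, either way round below 0.05 rad and height (world z) of foot below 0.005 m and angle between foot's own z axis and vertical below 0.05 rad and linear speed of foot below 0.01 m/s and contact force between the fingers and foot above 2 N); the arm keeps its last pose, push and grip.
It fails at once if the pointer is driven into the red (travel over 29 mm) (value of joint fence above 0.029 m).
It fails at once if the oak slat is lifted off the desk (15 mm) or tipped (height (world z) of foot above 0.015 m or angle between foot's own z axis and vertical above 0.25 rad).
It fails at once if the dark slat, screwdriver, tray or mug is moved (20 mm) (distance of any of spare, driver, screwtray, mug from where it was at the start of the episode above 0.02 m).
It also fails if it takes over 51 s, if anything falls off the work surface, if the arm or the gripper's body presses on something with over 40 N, if the wrist force passes 120 N, or if a joint passes its speed limit or range.

## Working session

There is one attempt and no reset: what is moved stays moved. The work goes in short steps, Python scripts to look and compute and a tool call to move; the robot and the scene stay as the last step left them, time stands still between calls to the robot, and variables do not carry over. Pictures are saved under pics/ and viewed, at most 10 in all, crops included, and the job is handed in when it is done.

Besides the shell and the picture viewer there is one more tool, called after ">>>" by a JSON object that holds its "op" and its "data". apply_moves: Moves the arm, as the interface text tells. Its arguments: {"type":"object","properties":{"plan":{"type":"array","items":{"type":"array","items":{"type":"number"}}},"force":{"type":"number"}},"required":["plan"]}

```bash
mkdir -p pics
cat > h.py <<'E'
import numpy as np, cv2
from bench import state, cams, workorder
def snap(n,f):
    im=cams.capture(n); cv2.imwrite(f'pics/{f}.png',im[:,:,::-1]); return im
def px2w(n,pts,z=0,pose=None):
    c=cams.camera_info(n)
    if n=='wrist':
        T=np.eye(4);T[:3,:3]=pose['ee_rot'];T[:3,3]=pose['ee_pos'];M=T@np.array(c['mount'])
    else: M=np.array(c['world_from_camera'])
    out=[]
    for u,v in pts:
        d=M[:3,:3]@[(u-c['cx'])/c['fx'],(v-c['cy'])/c['fy'],1]
        out.append(M[:3,3]+d*(z-M[2,3])/d[2])
    return np.array(out)
E
python3 - <<'E'
from h import *
s=state();print(s)
a=snap('top','top0');snap('scene','sc0')
c=cams.camera_info('top');print(c)
E
```

```text
{'clock': 0.0, 'joint_pos': array([-62.52237874,  39.53333767, -11.14662953,  89.74572267,
         9.01385267,  51.71050495, -12.32376538]), 'joint_vel': array([ 0.04644767,  0.09425151, -0.05779399,  0.08213066, -0.1250773 ,
       -0.0174363 , -0.01593226]), 'joint_torque': array([ 9.20508573e-04, -5.27561152e+01, -1.26616392e+00, -1.53424573e+01,
       -5.25027502e-02,  6.54294287e-03,  1.67313101e-04]), 'ee_pos': array([269.24476874, 563.35933291, 259.90517264]), 'ee_rot': array([[-9.02334363e-01,  4.31036229e-01, -6.83099250e-04],
       [ 4.31036749e-01,  9.02332685e-01, -1.74566890e-03],
       [-1.36063760e-04, -1.86961792e-03, -9.99998243e-01]]), 'wrist_force': array([-0.58758821, -0.4228885 ,  0.12826781]), 'moment': array([-0.01167045, -0.00348997,  0.01754758]), 'grip_force': 0.0, 'width': 87.89104885272869}
{'fx': 472.57116759561103, 'fy': 472.57116759561103, 'cx': 266.7278710737941, 'cy': 199.53954235396006, 'world_from_camera': array([[ 1.44722221e-02, -9.88069657e-01,  1.53326151e-01,
         2.94441068e+02],
       [-9.99557702e-01, -1.03120012e-02,  2.78937779e-02,
         7.26228096e+00],
       [-2.59798961e-02, -1.53662020e-01, -9.87781873e-01,
         1.27871649e+03],
       [ 0.00000000e+00,  0.00000000e+00,  0.00000000e+00,
         1.00000000e+00]])}
```

View pics/top0.png

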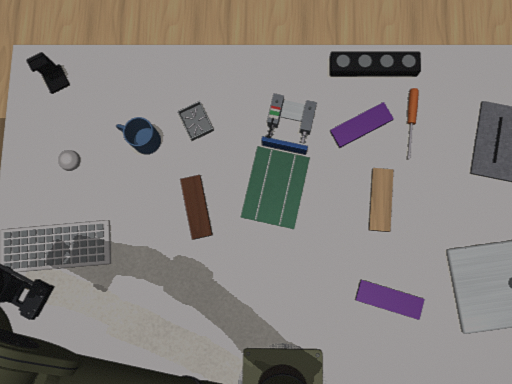

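View pics/sc0.png

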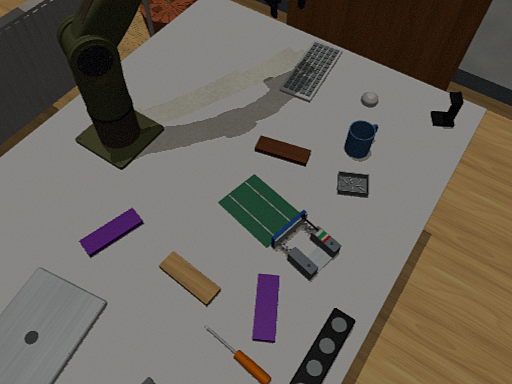

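Top picture: the only oak slat is at about (381,200). The dark slat at (196,207) and the purple look-alikes at (361,125) and (390,299) don't match the description. The jig mat is at (276,187) and the board at (285,145). I'll confirm with one enlarged crop.

Run:
```python
from h import *
a=cv2.imread('pics/top0.png')[85:235,235:425]
cv2.imwrite('pics/crop.png',cv2.resize(a,None,fx=4,fy=4,interpolation=cv2.INTER_CUBIC))
```

```text
(no output)
```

View pics/crop.png

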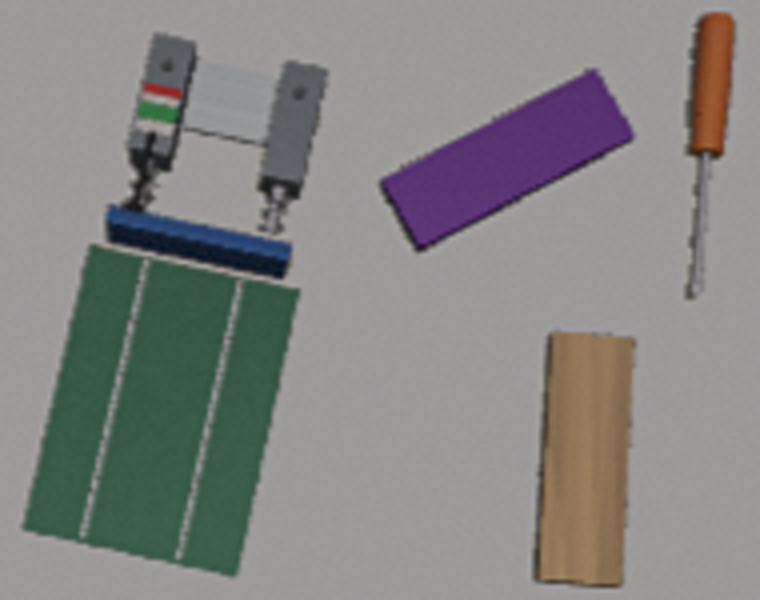

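The crop confirms the oak slat: its corners are near (553,333), (634,338), (621,585) and (540,580). The mat corners are (92,245), (299,290), (237,576) and (24,528).

Run:
```python
from h import *
f=lambda P:[(u/4+235-.4,v/4+85-.4) for u,v in P]
m=px2w('top',f([(92,245),(299,290),(237,576),(24,528)]))
o=px2w('top',f([(553,333),(634,338),(621,585),(540,580)]),18)
print(m.round(1),o.round(1))
for n,P in(('mat',m),('oak',o)):
    e=P[0]+P[1]-P[2]-P[3]; print(n,P.mean(0),np.degrees(np.arctan2(e[1],e[0])),np.linalg.norm(e)/2,np.linalg.norm(P[0]+P[3]-P[1]-P[2])/2)
    if n=='mat': x=e/np.linalg.norm(e); j=P.mean(0)+105.5*x; print('jig',j)
print('other',px2w('top',f([(690,295),(715,15),(420,250),(632,137),(383,183)])).round(1))
print(px2w('top',[(183,179),(202,177),(212,234),(192,239)],18).round(1))
R=state()['ee_rot'];print(cams.camera_info('wrist'))
```

```text
[[644.2  71.    0. ]
 [613.2 -73.1   0. ]
 [414.  -31.3   0. ]
 [445.1 114.    0. ]] [[ 580.1 -243.9   18. ]
 [ 577.1 -298.4   18. ]
 [ 409.4 -285.4   18. ]
 [ 412.1 -231.9   18. ]]
mat [529.13382341  20.16904481   0.        ] -12.008314591523167 203.61510999945637 147.9872501001115
jig [632.3252111   -1.78061363   0.        ]
oak [ 494.70043714 -264.88635128   18.        ] -4.243744266086553 168.3461415071776 54.02176109992687
other [[ 611.8 -341.8    0. ]
 [ 814.5 -365.6    0. ]
 [ 642.3 -156.8    0. ]
 [ 724.7 -305.1    0. ]
 [ 690.3 -131.5    0. ]]
[[544.5 272.5  18. ]
 [550.6 220.6  18. ]
 [395.2 188.1  18. ]
 [381.1 241.4  18. ]]
{'fx': 316.2005819502091, 'fy': 316.2005819502091, 'cx': 257.6781333578446, 'cy': 187.65305222736637, 'mount': array([[-4.17859609e-04, -9.59150667e-01, -2.82895430e-01,
         7.30870878e+01],
       [ 9.99999711e-01, -5.80404327e-04,  4.90766885e-04,
        -1.22183931e+00],
       [-6.34913116e-04, -2.82895143e-01,  9.59150632e-01,
        -1.24329997e+02],
       [ 0.00000000e+00,  0.00000000e+00,  0.00000000e+00,
         1.00000000e+00]])}
```

The oak slat is at about (495,-265) with yaw -4.2°, and the jig at (632,-2) with yaw -12°. Sizes check out. Moving above the slat.

>>> {"op": "apply_moves", "data": {"plan": [[0,0,3,0.028,-0.041,0,1],[0,0,6,0.056,-0.082,0,1],[0,0,9,0.084,-0.123,0,1],[0,0,12,0.112,-0.164,0,1],[0,0,15,0.14,-0.205,0,1],[0,0,18,0.168,-0.246,0,1],[0,0,21.3,0.196,-0.287,0,1],[0,0,21.3,0.22,-0.33,0,1]]}}

```text
clock: 0.9
ee_pos: [490.6, 232.1, 260.5]
ee_rot: [[-0.997, 0.073, -0.0], [0.073, 0.997, 0.0], [0.0, 0.0, -1.0]]
wrist_force: [-0.2, 0.0, -0.5]
width: 87.9
grip_force: 0.0
```

>>> {"op": "apply_moves", "data": {"plan": [[0,0,0,0.003,-0.049,-0.005,1],[0,0,0,0.004,-0.098,-0.01,1],[0,0,0,0.005,-0.147,-0.015,1],[0,0,0,0.005,-0.196,-0.02,1],[0,0,0,0.005,-0.245,-0.025,1],[0,0,0,0.005,-0.294,-0.03,1],[0,0,0,0.005,-0.343,-0.035,1],[0,0,0,0.005,-0.392,-0.04,1]]}}

```text
clock: 1.7
ee_pos: [494.0, -160.0, 220.4]
ee_rot: [[-0.997, 0.074, -0.0], [0.074, 0.997, 0.0], [0.0, 0.0, -1.0]]
wrist_force: [0.3, 0.3, -0.1]
width: 88.3
grip_force: 0.0
```

>>> {"op": "apply_moves", "data": {"plan": [[0,0,0,0,-0.045,-0.02,1],[0,0,0,0,-0.085,-0.04,1],[0,0,0,0,-0.105,-0.06,1],[0,0,0,0,-0.105,-0.06,1]]}}

```text
clock: 2.1
ee_pos: [491.6, -266.7, 157.9]
ee_rot: [[-0.997, 0.08, -0.006], [0.08, 0.997, -0.0], [0.005, -0.001, -1.0]]
wrist_force: [-0.2, 1.4, -0.1]
width: 88.4
grip_force: 0.0
```

Run:
```python
from h import *
s=state();im=snap('wrist','w1');print(s['ee_pos'])
# project expected corners
c=cams.camera_info('wrist');T=np.eye(4);T[:3,:3]=s['ee_rot'];T[:3,3]=s['ee_pos'];M=np.linalg.inv(T@c['mount'])
for p in [(580,-244,18),(577,-298,18),(409,-285,18),(412,-232,18)]:
    q=M@[*p,1];print(c['fx']*q[0]/q[2]+c['cx'],c['fy']*q[1]/q[2]+c['cy'])
```

```text
[ 491.63829155 -266.7404595   157.93498588]
290.3765445094503 271.62624560735964
233.1272826569253 272.924098668948
227.77337108456277 85.67141188218046
294.412653194744 83.96062553914986
```

View pics/w1.png

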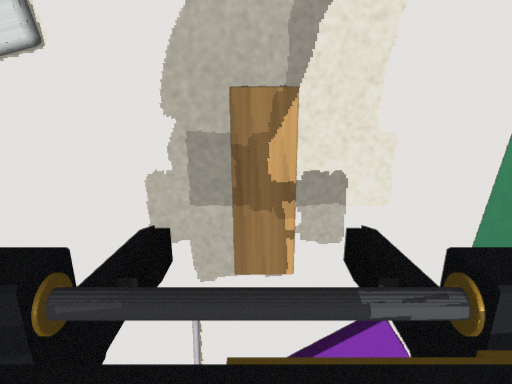

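The wrist view shows the slat corners at (230,87), (298,87), (294,274) and (235,274), within about 3 px of the prediction. Its centre is about (494,-262), in line with the commanded pose. Descending.

>>> {"op": "apply_moves", "data": {"plan": [[0,0,0,0,0,-0.03,1],[0,0,0,0,0,-0.065,1],[0,0,0,0,0,-0.1,1],[0,0,0,0,0,-0.12,1],[0,0,0,0,0,-0.13,1],[0,0,0,0,0,-0.134,1],[0,0,0,0,0,-0.134,1],[0,0,0,0,0,-0.134,1]]}}

```text
clock: 2.95
ee_pos: [495.4, -263.0, 28.0]
ee_rot: [[-0.997, 0.074, 0.002], [0.074, 0.997, -0.0], [-0.002, -0.0, -1.0]]
wrist_force: [-0.1, -0.7, 0.2]
width: 87.9
grip_force: 0.0
```

>>> {"op": "apply_moves", "data": {"plan": [[0,0,0,0,0,0,0.6],[0,0,0,0,0,0,0.5],[0,0,0,0,0,0,0.5],[0,0,0,0,0,0,0.5],[0,0,0,0,0,0,0.5],[0,0,0,0,0,0,0.5]], "force": 40}}

```text
clock: 3.55
ee_pos: [494.5, -263.0, 26.9]
ee_rot: [[-0.997, 0.074, 0.0], [0.074, 0.997, 0.0], [-0.0, 0.0, -1.0]]
wrist_force: [-0.3, 0.3, 2.5]
width: 55.2
grip_force: 40.0
```

Gripped: 55 mm wide at 40 N. Now sliding it sideways into the lane, aiming at jig x = -140 mm, TCP (495, 27).

>>> {"op": "apply_moves", "data": {"plan": [[0,0,0,0,0.01,0,0.5],[0,0,0,0,0.03,0,0.5],[0,0,0,0,0.06,0,0.5],[0,0,0,0,0.09,0,0.5],[0,0,0,0,0.12,0,0.5],[0,0,-2,0,0.145,0,0.5],[0,0,-4,0,0.165,0,0.5],[0,0,-4,0,0.17,0,0.5]]}}

```text
clock: 4.35
ee_pos: [494.5, -90.1, 26.9]
ee_rot: [[-0.99, 0.139, -0.0], [0.139, 0.99, 0.001], [0.0, 0.001, -1.0]]
wrist_force: [0.9, -1.9, 0.9]
width: 55.8
grip_force: 40.0
```

>>> {"op": "apply_moves", "data": {"plan": [[0,0,0,0,0.01,0,0.5],[0,0,-1,0,0.03,0,0.5],[0,0,-2,0,0.055,0,0.5],[0,0,-3,0,0.08,0,0.5],[0,0,-3.8,0,0.1,0,0.5],[0,0,-3.8,0,0.115,0,0.5],[0,0,-3.8,0,0.12,0,0.5],[0,0,-3.8,0,0.12,0,0.5]]}}

```text
clock: 5.15
ee_pos: [494.5, 27.9, 26.9]
ee_rot: [[-0.978, 0.207, 0.0], [0.207, 0.978, 0.001], [-0.0, 0.001, -1.0]]
wrist_force: [-1.2, 2.7, 5.9]
width: 55.4
grip_force: 40.0
```

>>> {"op": "apply_moves", "data": {"plan": [[0,0,0,0,0,0,0.5],[0,0,0,0,0,0,0.5],[0,0,0,0,0,0,0.5]]}}

```text
clock: 5.45
ee_pos: [494.6, 27.7, 26.9]
ee_rot: [[-0.978, 0.208, 0.001], [0.208, 0.978, 0.002], [-0.0, 0.002, -1.0]]
wrist_force: [-0.9, 3.6, 5.1]
width: 55.6
grip_force: 40.0
```

Run:
```python
from h import *
s=state();im=snap('wrist','w2');t=snap('top','t2');print(s['ee_pos'],s['ee_rot'])
a=np.hstack([cv2.resize(cv2.imread('pics/t2.png')[85:235,235:325],None,fx=4,fy=4,interpolation=cv2.INTER_CUBIC)[:600]])
b=cv2.resize(cv2.imread('pics/w2.png')[:300,130:400],(440,489))
b=cv2.copyMakeBorder(b,0,111,0,0,cv2.BORDER_CONSTANT)
cv2.imwrite('pics/c2.png',np.hstack([a,b]))
```

```text
[494.56528367  27.73404318  26.88709213] [[-9.78156923e-01  2.07866926e-01  6.12927567e-04]
 [ 2.07867800e-01  9.78154104e-01  2.35095138e-03]
 [-1.10852580e-04  2.42700727e-03 -9.99997049e-01]]
```

View pics/c2.png

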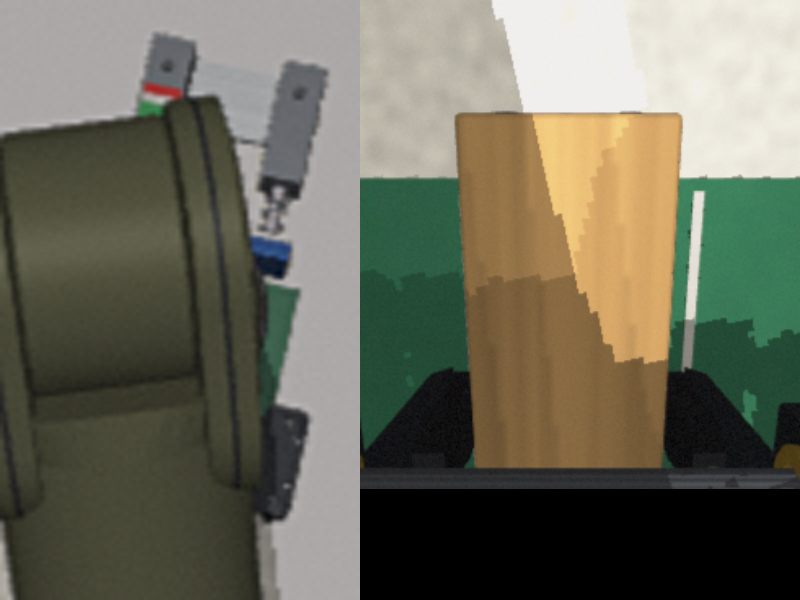

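The right line's inner edge is visible at crop (694,192) to (684,370), and the left line is hidden under the slat. The slat is therefore a little towards -y. Computing the offset.

Run:
```python
from h import *
s=state()
f=lambda P:[(u/1.6296+130,v/1.63) for u,v in P]
l=px2w('wrist',f([(694,192),(684,370),(705,192)]),0,s); o=px2w('wrist',f([(456,114),(682,114),(664,468),(474,468)]),18,s)
m=px2w('wrist',f([(362,178),(798,178)]),0,s)
print(l,o,m)
ang=lambda a:np.degrees(np.arctan2(a[1],a[0]))
print('line',ang(l[1]-l[0]),'slat L,R',ang(o[3]-o[0]),ang(o[2]-o[1]),'slat end',ang(o[1]-o[0])-90,'mat edge',ang(m[1]-m[0])-90)
a=np.radians(-12);x=np.array([np.cos(a),np.sin(a),0]);y=np.array([-x[1],x[0],0])
for p in(*l,*o,*m):print((p-o.mean(0))@x,(p-o.mean(0))@y)
```

```text
[[462.10899931 176.6914065    0.        ]
 [518.83172836 176.53729158   0.        ]
 [462.77217281 179.80002931   0.        ]] [[426.08595198 102.82749645  18.        ]
 [437.56135215 156.73656975  18.        ]
 [538.76924329 156.1361609   18.        ]
 [526.8214123  100.65761317  18.        ]] [[438.24264918  83.55526683   0.        ]
 [464.2828698  205.66838088   0.        ]]
line -0.1556715100866568 slat L,R -1.2339838444292432 -0.33989928174717715 slat end -12.016953266899321 mat edge -12.037828312339713
-29.65606260433139 42.36181153263808
25.859181020220337 54.0043828962593
-29.653700062951078 45.540385003309524
-49.53474948781613 -37.3776075464265
-49.518440929643866 17.739293018748125
49.602646980882994 38.19430831358899
49.45054343657696 -18.55599378591068
-33.636783442335535 -53.70117323430483
-33.55434813511181 71.15754258903226
```

I forgot the 360 px horizontal offset of the pasted crop, so I'll redo it.

Run:
```python
from h import *
s=state()
f=lambda P:[((u-360)/1.6296+130,v/1.63) for u,v in P]
l=px2w('wrist',f([(694,192),(684,370),(705,192)]),0,s); o=px2w('wrist',f([(456,114),(682,114),(664,468),(474,468)]),18,s)
m=px2w('wrist',f([(362,178),(798,178)]),0,s)
ang=lambda a:np.degrees(np.arctan2(a[1],a[0]))
print(o.round(1),'line',ang(l[1]-l[0]),'slat L,R',ang(o[3]-o[0]),ang(o[2]-o[1]),'slat end',ang(o[1]-o[0])-90,'mat edge',ang(m[1]-m[0])-90)
a=np.radians(-12);x=np.array([np.cos(a),np.sin(a),0]);y=np.array([-x[1],x[0],0])
for p in(*l,*o,*m):print((p-s['ee_pos'])@x,(p-s['ee_pos'])@y)
```

```text
[[407.9  17.2  18. ]
 [419.3  70.9  18. ]
 [516.2  51.1  18. ]
 [504.3  -4.   18. ]] line -11.35309862557263 slat L,R -12.456130861600158 -11.543806548425035 slat end -12.016953266899321 mat edge -12.037828312339713
-62.81241279884564 35.192657805886796
-7.440416097420554 35.817865163817984
-62.810060642665086 38.35725898349667
-82.63984453190359 -28.25207412141244
-82.62360472461681 26.63247385451655
16.235596414229764 27.419615134476174
16.084277250866105 -29.038032013128586
-66.78372726923855 -59.67771517188869
-66.70165136230209 64.63664338701561
```

The slat is square to the lane at -12° but about 4 mm towards -y, at jig x about -141. I'll correct sideways, dwell, then advance to near contact.

>>> {"op": "apply_moves", "data": {"plan": [[0,0,0,0.0005,0.002,0,0.5],[0,0,0,0.001,0.0042,0,0.5],[0,0,0,0.001,0.0042,0,0.5],[0,0,0,0.001,0.0042,0,0.5],[0,0,0,0.001,0.0042,0,0.5]]}}

```text
clock: 6.05
ee_pos: [494.8, 28.7, 26.9]
ee_rot: [[-0.977, 0.211, -0.001], [0.211, 0.977, -0.002], [0.001, -0.003, -1.0]]
wrist_force: [-1.2, -2.2, 5.5]
width: 55.8
grip_force: 40.0
```

>>> {"op": "apply_moves", "data": {"plan": [[0,0,0,0.0049,-0.001,0,0.5],[0,0,0,0.0147,-0.0031,0,0.5],[0,0,0,0.0245,-0.0052,0,0.5],[0,0,0,0.0342,-0.0073,0,0.5],[0,0,0,0.0416,-0.0088,0,0.5],[0,0,0,0.044,-0.0094,0,0.5],[0,0,0,0.044,-0.0094,0,0.5],[0,0,0,0.044,-0.0094,0,0.5]]}}

```text
clock: 6.85
ee_pos: [537.6, 20.9, 26.9]
ee_rot: [[-0.978, 0.209, -0.003], [0.209, 0.978, -0.0], [0.003, -0.001, -1.0]]
wrist_force: [-4.4, 0.5, 8.3]
width: 55.8
grip_force: 40.0
```

Run:
```python
from h import *
s=state();snap('wrist','w3');snap('scene','s3');snap('top','t3')
a=np.array([.978,-.208,0]);print(s['ee_pos'],s['wrist_force'],s['wrist_force']@a)
A=cv2.resize(cv2.imread('pics/s3.png')[170:285,210:350],(700,575),interpolation=cv2.INTER_CUBIC)
cv2.imwrite('pics/c3.png',A)
```

```text
[537.64593693  20.87077238  26.88396267] [-4.44220422  0.46093807  8.33479254] -4.44035084500863
```

View pics/c3.png

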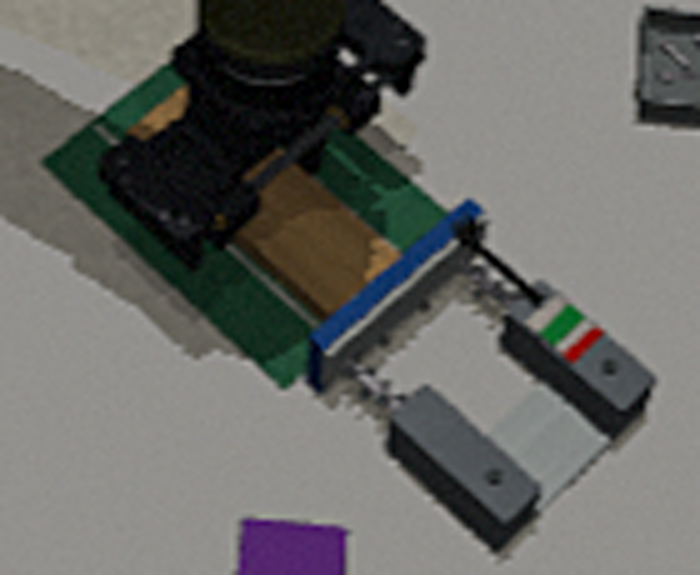

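Scene crop: the slat is in the lane, its front end a short way before the blue board. The pointer tip is at about (540,298), before the green area (565,325). The remaining gap is about 13 mm. Pressing in small steps with a slight +y correction.

>>> {"op": "apply_moves", "data": {"plan": [[0,0,0,0.0032,0.0006,0.0002,0.5],[0,0,0,0.0062,0.0004,0.0002,0.5],[0,0,0,0.0111,-0.0006,0.0002,0.5],[0,0,0,0.016,-0.0016,0.0002,0.5],[0,0,0,0.019,-0.0024,0.0002,0.5],[0,0,0,0.0199,-0.0026,0.0002,0.5],[0,0,0,0.0199,-0.0026,0.0002,0.5],[0,0,0,0.0199,-0.0026,0.0002,0.5]]}}

```text
clock: 7.8
ee_pos: [554.1, 19.0, 26.9]
ee_rot: [[-0.978, 0.208, -0.01], [0.208, 0.978, -0.0], [0.01, -0.003, -1.0]]
wrist_force: [-10.2, 2.3, 13.6]
width: 55.7
grip_force: 40.0
```

Run:
```python
from h import *
s=state();snap('wrist','w4');snap('scene','s4')
a=np.array([.978,-.208,0]);b=np.array([.208,.978,0]);d=s['ee_pos']-np.array([537.65,20.87,26.9]);print(s['ee_pos'],s['wrist_force'],s['wrist_force']@a,d@a,d@b)
R=s['ee_rot'];print(R)
A=cv2.resize(cv2.imread('pics/s4.png')[205:270,260:345],(510,390),interpolation=cv2.INTER_CUBIC)
B=cv2.resize(cv2.imread('pics/w4.png')[:,120:400],(280,384))
cv2.imwrite('pics/c4.png',np.hstack([A,cv2.copyMakeBorder(B,0,6,0,0,cv2.BORDER_CONSTANT)]))
```

```text
[554.08668489  18.95038688  26.89852399] [-10.21197567   2.32473424  13.58937175] -10.470856929711772 16.474357353883175 1.541448824519676
[[-9.77999208e-01  2.08361521e-01 -1.01501508e-02]
 [ 2.08376306e-01  9.78048642e-01 -4.09830789e-04]
 [ 9.84194820e-03 -2.51586511e-03 -9.99948402e-01]]
```

View pics/c4.png

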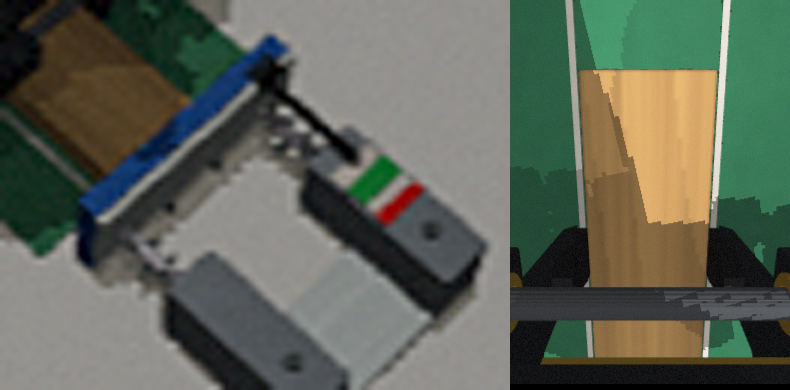

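The pointer has moved slightly and the travel is roughly 3–4 mm, so contact is made. In the wrist view both white lines show equally on either side, so the slat is centred and square. The arm yields about 0.5 mm/N. Continuing gently, with +0.4 mm z to relieve the down-press.

>>> {"op": "apply_moves", "data": {"plan": [[0,0,0,0.002,-0.0004,0.0002,0.5],[0,0,0,0.0049,-0.001,0.0004,0.5],[0,0,0,0.0078,-0.0017,0.0004,0.5],[0,0,0,0.0098,-0.0021,0.0004,0.5],[0,0,0,0.0117,-0.0025,0.0004,0.5],[0,0,0,0.0117,-0.0025,0.0004,0.5],[0,0,0,0.0117,-0.0025,0.0004,0.5],[0,0,0,0.0117,-0.0025,0.0004,0.5]]}}

```text
clock: 8.7
ee_pos: [561.8, 17.2, 26.8]
ee_rot: [[-0.978, 0.208, -0.018], [0.208, 0.978, -0.0], [0.018, -0.004, -1.0]]
wrist_force: [-16.6, 3.6, 16.1]
width: 55.5
grip_force: 40.0
```

```bash
cat > look.py <<'E'
from h import *
import sys
n=sys.argv[1]
s=state();snap('wrist','w'+n);snap('scene','s'+n);snap('top','t'+n)
a=np.array([.978,-.208,0]);b=np.array([.208,.978,0]);d=s['ee_pos']-np.array([537.65,20.87,26.9]);print(s['clock'],s['ee_pos'],s['wrist_force'],s['wrist_force']@a,d@a,d@b)
print(s['ee_rot'][:,2],s['moment'])
A=cv2.resize(cv2.imread(f'pics/s{n}.png')[205:270,260:345],(510,390),interpolation=cv2.INTER_CUBIC)
B=cv2.resize(cv2.imread(f'pics/w{n}.png')[:,120:400],(280,384))
cv2.imwrite(f'pics/c{n}.png',np.hstack([A,cv2.copyMakeBorder(B,0,6,0,0,cv2.BORDER_CONSTANT)]))
E
python3 look.py 5
```

```text
8.7 [561.82416433  17.18339569  26.83388404] [-16.59929824   3.61378013  16.13157545] -16.985779943909716 24.409146410593465 1.4227271614997927
[-1.80849835e-02 -4.43066835e-04 -9.99836355e-01] [1.19542644 3.09064583 0.0230041 ]
```

View pics/c5.png

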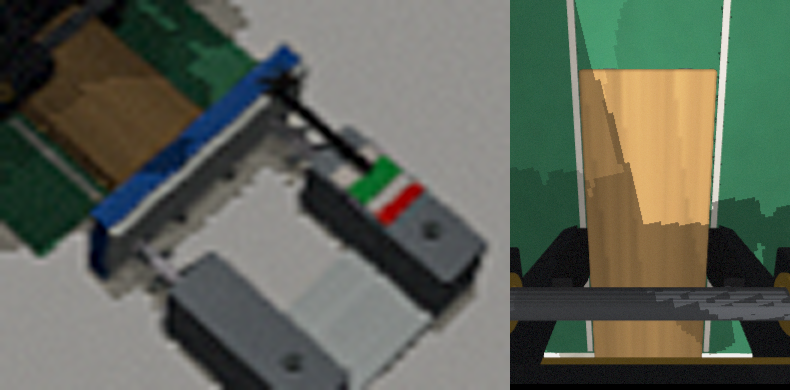

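The pointer tip at (368,168) is just inside the green, at about 11 mm. The slat is still centred and square. I'll go about 5 mm further and take out the tool's slight 1° forward tilt.

>>> {"op": "apply_moves", "data": {"plan": [[0,-0.3,0,0.002,-0.0004,0,0.5],[-0.1,-0.5,0,0.0039,-0.0008,0,0.5],[-0.2,-0.8,0,0.0056,-0.0011,0,0.5],[-0.2,-0.8,0,0.0056,-0.0011,0,0.5],[-0.2,-0.8,0,0.0056,-0.0011,0,0.5],[-0.2,-0.8,0,0.0056,-0.0011,0,0.5]]}}

```text
clock: 9.45
ee_pos: [564.5, 16.6, 26.9]
ee_rot: [[-0.978, 0.207, -0.01], [0.207, 0.978, -0.004], [0.009, -0.006, -1.0]]
wrist_force: [-21.7, 4.7, 23.2]
width: 55.5
grip_force: 40.0
```

```bash
python3 look.py 6
```

```text
9.45 [564.51568028  16.59197562  26.86723719] [-21.68616086   4.65045711  23.17271946] -22.17636040392804 27.16446438948976 1.4041536531372687
[-0.00970689 -0.00390975 -0.99994524] [ 1.7980182   4.31609952 -0.07307261]
```

View pics/c6.png

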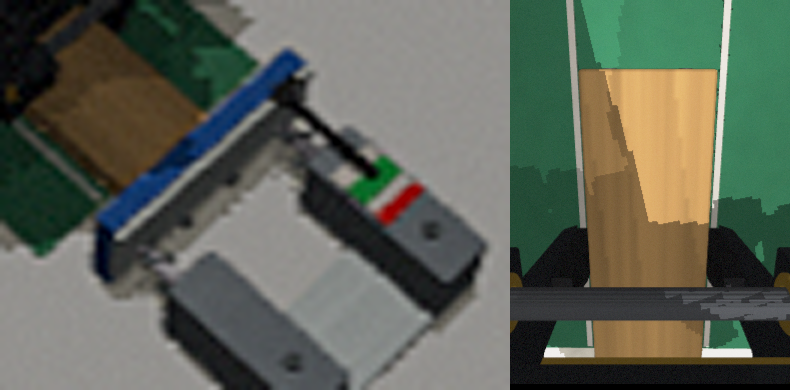

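The pointer is now well inside the green at about 14 mm (~8.5 N), with the slat centred and no slip in the grip. Holding to confirm it is steady.

>>> {"op": "apply_moves", "data": {"plan": [[0,0,0,0,0,0,0.5],[0,0,0,0,0,0,0.5],[0,0,0,0,0,0,0.5],[0,0,0,0,0,0,0.5],[0,0,0,0,0,0,0.5],[0,0,0,0,0,0,0.5],[0,0,0,0,0,0,0.5],[0,0,0,0,0,0,0.5]]}}

```text
clock: 10.4
ee_pos: [564.5, 16.6, 26.8]
ee_rot: [[-0.978, 0.207, -0.01], [0.207, 0.978, -0.004], [0.009, -0.006, -1.0]]
wrist_force: [-22.6, 6.0, 23.0]
width: 55.4
grip_force: 40.0
```

```bash
python3 look.py 7; python3 -c "
from h import *
a=cv2.imread('pics/c6.png').astype(int);b=cv2.imread('pics/c7.png').astype(int);print(abs(a-b).mean(), abs(a-b)[100:220,300:450].mean())"
```

```text
10.4 [564.49450262  16.59286744  26.83864275] [-22.64782713   5.9808281   22.98766086] -23.39358717823778 27.143567130472317 1.4006208984152952
[-0.00978712 -0.00392473 -0.9999444 ] [ 1.77545477  4.31826924 -0.05792015]
1.9964838255977497 1.576537037037037
```

Steady, so I'm handing in.

```bash
python3 -c "
from bench import workorder
print(workorder.close_job())"
```

```text
the job is handed in; nothing more can be done
None
```

The job is handed in, with no verdict shown: the oak slat is held steadily against the blue board, centred and square in the lane, with the pointer in the green at about 14 mm travel (roughly 8.5 N, read off the scale by eye).

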